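# Pack a collection order and close it with a turned tote

## Robot

A 7-joint arm with a two-finger parallel gripper is mounted at the origin on the work surface. World frame = base frame: x ahead of the robot, y to its left, z up, the work surface at z = 0. Lengths are in mm, angles in degrees, forces in N, time in s.
With the tool pointing down it reaches from about 425 to 875 mm from the base axis. Payload 8.4 kg.
Tool frame: the origin (TCP) lies at the very end of the fingers, on their centre line; the grasp point (between the pads) lies 19 mm behind it; z points along the fingers, y is the line along which they close (so a half turn about z gives the same grasp; the last joint's range is limited). The gripper opens to 87 mm and grips with 3 to 60 N. Pads are 19 mm wide; open, the fingers measure 117 mm over their backs; the gripper's body (75 mm by 190 mm) begins 51 mm behind the grasp point.
Start: joints at [-79.481, 19.091, 2.286, 83.961, -0.768, 76.965, -3.352], TCP at [181.381, 624.149, 187.346] pointing down, gripper open.
Joint ranges: [-147.57, 147.57], [-21.85, 119.76], [-74.77, 79.35], [14.55, 137.4], [-85.83, 265.84], [4.83, 119.75], [-152.11, 152.11]. Speed limits (degrees/s): [127.2, 127.2, 159.86, 159.86, 180, 180, 180].

## Interface

Orientations are given as a 3x3 rotation matrix whose columns are the frame's x, y, z axes.
In Python, from rig import state, vision, workorder gives the robot as it stands.
- The arm moves only by the tool play_rows, never from a script. Its argument "series" is a list of rows, each an object of numbers: "gripper": the opening, from 0 (shut) to 1 (fully open); "dx", "dy", "dz": the shift along the world's x, y, z in mm; "rx", "ry", "rz": the turn, a rotation vector about the world's x, y, z in rad. A call has 1 to 10 rows; each row is the pose to reach, as a shift and turn from the pose commanded when the call began; what a row does not reach only later rows make up. A row lasts 1/12 s, in which the tool goes at most 41.7 mm and 7.16 degrees, less where a joint would pass 70% of its speed; a pose out of reach is approached as far as the arm can. A call with a gripper value outside its range is refused whole. The fingers move at their own pace and stop on an object; the grip force is fixed at half the most. Time passes only in rows, so rows that repeat a pose let the fingers close. It gives the time, the measured TCP pose, the force, the opening and the grip force at its end, in the units of the state.
- state(): the state, without advancing time (a new reading comes with each control period).
- vision.get_image(name): name is "scene" or "top"; returns a dict with "frame" (420x560x3 uint8, red, green, blue), "depth" (420x560 float32, mm along the optical axis (not along the pixel's ray), 0 where there is no reading), "camera_matrix" (3x3 intrinsics, pixels), "D" ([k1, k2, p1, p2, k3] as OpenCV has them; the pictures are not rectified), "rvec" (rotation vector, rad) and "tvec" (3), from world to camera coordinates, as OpenCV has them. Camera axes: x right, y down, z forward; pixel columns grow to the right and rows downward; lengths in mm; the calibration is good to about 2 mm. A picture is of the moment at which its call begins.
- workorder.sign_off(): hands the job in; it is judged then, once.
The state is a dict: "time": time; "q": joint angles; "joint_vel": joint speeds; "tau": joint torques, N m; "tcp_pos": TCP position; "orientation": TCP orientation; "wrist_force": force on the tool from outside, world axes, zero at the start; "moment": the same for the moment, N m; "gripper_width": opening from 0.0 (shut) to 1.0 (fully open); "grip_force": force on a finger pad.
Only numpy, scipy, OpenCV 4.12 (cv2) and the standard library are available. Lean on these libraries where they do the work, as an engineer would, in place of code of your own. Each camera call takes 0.05 s, during which the arm holds its last target. There are 200 camera calls.

## Task

Pack the collection order upright into the grey tote, in one straight row along its middle line: the honey jar near the tote's orange end, the jam jar near its other end, and the biscuit carton in the very middle between them, broad sides facing the jars, to keep glass off glass. Then stack the empty blue tote on the grey one, turned end for end (its orange end over the grey tote's plain end) so that its feet lock onto the grey rim above the goods instead of nesting down between the walls. Let go of everything, and leave the pickle jar, the mug and the card reader where they are.

Things in the scene. Friction and masses are not known exactly. Their poses are not given: they have to be found in the camera images.
- grey_tote: Grey open stack-and-nest tote, loose, 0.45 kg, its end wall and rim at +x orange. 256 mm long (x) over rims, 178 wide (y) over ribs, 95 high; 3 mm walls lean out; inside 240 x 144 mm at the mouth, 224 x 128 at the 4 mm floor. Origin: centre of the underside, z up, +x to the orange end. Jar centres go on y = 0 near x = +70 mm (honey) and -70 (jam), carton at 0.
- blue_tote: Blue tote, otherwise same shape, axes and origin, empty, 0.28 kg, orange end at first pointing roughly like the grey one's. On each long side at x = 0 an upright grip panel: 56 mm long (x), 10 mm thick (y 71.5 to 81.5 mm, either side), from the rim (z 95) down to z 48 mm. Pinch it from above, one finger inside, one outside, with about 50 N: it carries the whole tote.
- blue_orange_end (a point): Middle of the blue tote's orange end rim: x 124, y 0, z 95 mm in its frame. Ribs at x = +85 and -50 mm on both long sides stick out 14 mm and end in feet 8 mm above the underside. Totes turned alike nest; turned end for end and centred (4 mm play) the blue feet stand on the grey rim, the base 8 mm inside the mouth, blue origin 87 mm above grey origin.
- honey_jar: Glass jar of golden honey with a yellow lid and white label, 56 mm diameter (lid 54 mm), 70 mm high, about 0.26 kg; origin at the centre of its underside, z up. Rigid, may be gripped across the body or lid.
- jam_jar: Glass jar of dark red jam with a red lid and white label, same size as the honey jar: 56 mm diameter (lid 54 mm), 70 mm high, about 0.27 kg; origin at the centre of its underside, z up.
- carton: Brown cardboard biscuit carton with a teal band round it and a teal strip across the top, 44 mm thick along its x, 58 mm broad along its y, 70 mm high, about 0.15 kg, stiff; origin at the centre of its underside, z up. In the tote its x lies along the tote's x (either way round).
- pickle_jar: Bystander: jar of green pickles with a dark green lid, same size as the other jars; origin at the centre of its underside. Not part of the order.
- mug: Bystander: white ceramic mug, 80 mm diameter, 90 mm high, handle towards its +y; origin at the centre of its underside.
- card_reader: Bystander: black card reader lying flat, 155 x 76 x 24 mm; origin at the centre of its underside.
Not all that is in view belongs to the job. What is shaped like the carton but purple is not meant.

How it is judged:
By the outcome, as a careful person would: the job done as asked, in the order asked, and still so for the second after the job is handed in, with the robot touching nothing.
It also fails if it takes over 120 s, if anything falls off the work surface, if the arm or the gripper's body presses on something with over 40 N, if the wrist force passes 120 N, or if a joint passes its speed limit or range.

## Working session

There is one attempt and no reset: what is moved stays moved. The work goes in short steps, Python scripts to look and compute and a tool call to move; the robot and the scene stay as the last step left them, time stands still between calls to the robot, and variables do not carry over. Pictures are saved under pics/ and viewed, at most 14 in all, crops included, and the job is handed in when it is done.

Besides the shell and the picture viewer there is one more tool, called after "Request:" as name(argument=value, ...) on one line, values as JSON. play_rows: Moves the arm, as the interface text tells. Its arguments: {"type":"object","properties":{"series":{"type":"array"}},"required":["series"]}

```bash
mkdir -p pics; ls; cat > h.py <<'E'
import numpy as np, cv2
from rig import state, vision, workorder
def grab(n,fn=None):
    d=vision.get_image(n)
    if fn: cv2.imwrite('pics/'+fn,cv2.cvtColor(d['frame'],cv2.COLOR_RGB2BGR))
    h,w=d['depth'].shape
    u,v=np.meshgrid(np.arange(w),np.arange(h))
    p=cv2.undistortPoints(np.stack([u,v],-1).reshape(-1,1,2).astype(np.float64),d['camera_matrix'],d['D']).reshape(h,w,2)
    z=d['depth'].astype(float)
    c=np.dstack([p*z[...,None],z])
    R=cv2.Rodrigues(np.array(d['rvec'],float))[0]
    W=(c-np.array(d['tvec'],float).ravel())@R
    W[z==0]=np.nan
    return d['frame'],W
E
python3 - <<'E'
from h import *
f,W=grab('top','top0.png'); np.savez('/tmp/top0.npz',f=f,W=W)
f,W=grab('scene','scene0.png'); np.savez('/tmp/scene0.npz',f=f,W=W)
s=state(); print(s)
E
```

```text
pics
{'time': 0.1, 'q': array([-79.48032397,  19.12744132,   2.28297125,  84.00664314,
        -0.77064028,  76.96470777,  -3.34996901]), 'joint_vel': array([-0.07516383, -0.07770024,  0.01444506, -0.18204003,  0.00763281,
        0.01051932, -0.04701771]), 'tau': array([ 4.67346676e-03, -6.57818198e+01,  1.34037953e+00, -4.04708862e+01,
       -5.97043172e-02,  4.10956016e-02,  9.16280214e-05]), 'tcp_pos': array([181.24012948, 623.72255613, 186.54531004]), 'orientation': array([[-9.60285792e-01,  2.79018030e-01, -3.69382185e-04],
       [ 2.79018272e-01,  9.60284755e-01, -1.41185961e-03],
       [-3.92222048e-05, -1.45885310e-03, -9.99998935e-01]]), 'wrist_force': array([ 0.15513296, -0.79549514, -0.24131513]), 'moment': array([-0.03831687,  0.02103766, -0.01644678]), 'grip_force': 0.0, 'gripper_width': 0.998830866999923}
```

View pics/top0.png

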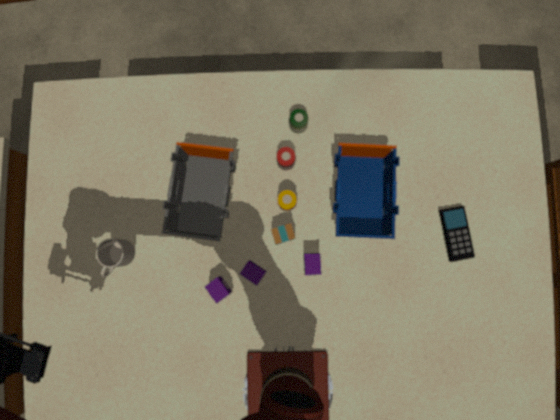

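View pics/scene0.png

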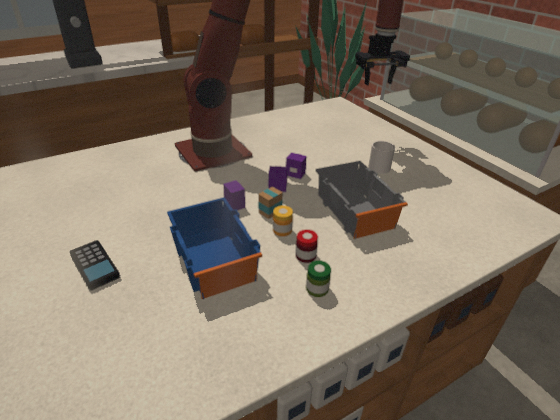

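Top view: up is +x and left is +y. The grey tote is at (200,192) and the blue tote at (365,192), both with the orange end up. The pickle jar is at (298,118), jam (286,157), honey (287,199) and carton (284,233). There are purple decoys at (313,263), (253,272) and (218,289), the mug is at (115,252) and the reader at (457,233).

```bash
cat >> h.py <<'E'
def tops(W,f,box,zr):
    u0,u1,v0,v1=box
    P=W[v0:v1,u0:u1].reshape(-1,3); C=f[v0:v1,u0:u1].reshape(-1,3)
    m=(P[:,2]>zr[0])&(P[:,2]<zr[1])
    return P[m],C[m]
def rect(P):
    r=cv2.minAreaRect(P[:,:2].astype(np.float32)); return np.round(r[0],1),np.round(r[1],1),round(r[2],1)
E
python3 - <<'E'
from h import *
d=np.load('/tmp/top0.npz'); f,W=d['f'],d['W']
for n,b in dict(pickle=(283,313,103,133),jam=(271,301,143,172),honey=(272,302,185,212),carton=(268,300,216,249),pur1=(300,326,248,280),pur2=(235,272,255,290),pur3=(200,236,272,306),mug=(90,140,225,280)).items():
    P,C=tops(W,f,b,(15,110)); zt=np.percentile(P[:,2],95); T=P[P[:,2]>zt-8]
    print(n,len(P),zt.round(1),len(T),rect(T),T.mean(0).round(1),C[P[:,2]>zt-8].mean(0).round())
for n,b in dict(grey=(155,245,135,250),blue=(325,405,135,250)).items():
    P,C=tops(W,f,b,(86,106)); print(n,len(P),np.median(P[:,2]),rect(P))
    P,C=tops(W,f,b,(-10,106)); Z=W[b[2]:b[3],b[0]:b[1],2]; print(np.nanmin(Z),W[192,(b[0]+b[1])//2])
P=W[205:265,435:480].reshape(-1,3);P=P[P[:,2]>15];print('reader',rect(P))
print('table',W[300,380],W[100,100])
d=np.load('/tmp/scene0.npz'); f,W=d['f'],d['W']
print('scene floor',W[330,420])
# colour-based in scene
Z=W[...,2]; H=cv2.cvtColor(f,cv2.COLOR_RGB2HSV)
for n,b in dict(pickle=(300,335,258,297),jam=(290,322,228,262),honey=(270,296,203,238),carton=(256,286,186,218)).items():
    P,C=tops(W,f,b,(15,110)); zt=np.percentile(P[:,2],97); T=P[P[:,2]>zt-4]
    print(n,zt.round(1),len(T),rect(T))
for n,b in dict(grey=(315,405,158,235),blue=(165,262,198,295)).items():
    P,C=tops(W,f,b,(88,106)); print(n,len(P),np.median(P[:,2]),rect(P))
E
```

```text
pickle 365 72.8 260 (array([772.9, -45.9]), array([50.9, 50.5]), 88.4) [772.7 -46.3  69.8] [69. 87. 57.]
jam 360 73.1 281 (array([662.8,  -6.8]), array([50.3, 52.1]), 88.5) [662.6  -7.5  69.6] [136.  69.  58.]
honey 342 73.4 289 (array([541.5,  -7.1]), array([49.7, 50.8]), 89.1) [541.8  -7.5  70. ] [154. 126.  35.]
carton 354 72.9 344 (array([447.5,   4.9]), array([44.8, 57.8]), 15.5) [447.4   4.9  70. ] [105. 101.  73.]
pur1 377 73.7 341 (array([362.7, -74.3]), array([57.5, 44.8]), 3.4) [362.8 -74.1  70.2] [86. 43. 97.]
pur2 370 73.2 328 (array([342.2,  90.6]), array([57.5, 43.8]), 55.2) [342.2  89.7  70.1] [49. 23. 56.]
pur3 411 73.0 334 (array([296.2, 186.9]), array([57.4, 44.3]), 34.0) [296.2 186.8  70. ] [85. 41. 96.]
mug 756 90.7 173 (array([402.9, 479. ]), array([80.4, 78.6]), 25.7) [402.7 480.9  88.4] [107. 101.  88.]
grey 1034 94.00901168726784 (array([567.6, 234. ]), array([180.5, 257.2]), 81.5)
-10.879380597328153 [575.75124312 245.63368006   1.91995758]
blue 1039 94.19546140830857 (array([ 559.5, -223.7]), array([178.6, 258.1]), 85.9)
-8.318646618759246 [ 565.49353367 -239.1358629     0.63850827]
reader (array([ 437.7, -499.6]), array([155.7,  78.8]), 9.7)
table [ 252.17284184 -271.03968721    1.90182698] [873.6182796  565.3632201   -2.24678387]
scene floor [ 903.99794158  233.58834424 -196.53868595]
pickle 73.0 304 (array([776.3, -47.5]), array([51. , 54.1]), 56.6)
jam 71.9 225 (array([695.6, -26.1]), array([ 52.4, 121.2]), 62.6)
honey 71.1 176 (array([545. , -11.7]), array([52.4, 51.7]), 7.0)
carton 71.1 289 (array([495.1,  -1.3]), array([ 66.1, 149.3]), 86.9)
grey 772 93.37241726314625 (array([568.7, 232.1]), array([181.5, 263. ]), 81.9)
blue 1133 94.55003251286551 (array([ 562.1, -224.7]), array([176. , 259.7]), 86.2)
```

Request:
play_rows(series=[{"gripper": 1,"dx": 180,"dy": -316,"dz": 0,"rz": 0.14},{"gripper": 1,"dx": 180,"dy": -316,"dz": 0,"rz": 0.14},{"gripper": 1,"dx": 180,"dy": -316,"dz": 0,"rz": 0.14},{"gripper": 1,"dx": 180,"dy": -316,"dz": 0,"rz": 0.14},{"gripper": 1,"dx": 180,"dy": -316,"dz": 0,"rz": 0.14},{"gripper": 1,"dx": 180,"dy": -316,"dz": 0,"rz": 0.14},{"gripper": 1,"dx": 180,"dy": -316,"dz": 0,"rz": 0.14},{"gripper": 1,"dx": 180,"dy": -316,"dz": 0,"rz": 0.14},{"gripper": 1,"dx": 180,"dy": -316,"dz": 0,"rz": 0.14},{"gripper": 1,"dx": 180,"dy": -316,"dz": 0,"rz": 0.14}])

```text
invalid input at $.series[0]: expected keys gripper, dx, dy, dz, rx, ry, rz
```

Request:
play_rows(series=[{"gripper": 1,"dx": 180,"dy": -316,"dz": 0,"rx": 0,"ry": 0,"rz": 0.14},{"gripper": 1,"dx": 180,"dy": -316,"dz": 0,"rx": 0,"ry": 0,"rz": 0.14},{"gripper": 1,"dx": 180,"dy": -316,"dz": 0,"rx": 0,"ry": 0,"rz": 0.14},{"gripper": 1,"dx": 180,"dy": -316,"dz": 0,"rx": 0,"ry": 0,"rz": 0.14},{"gripper": 1,"dx": 180,"dy": -316,"dz": 0,"rx": 0,"ry": 0,"rz": 0.14},{"gripper": 1,"dx": 180,"dy": -316,"dz": 0,"rx": 0,"ry": 0,"rz": 0.14},{"gripper": 1,"dx": 180,"dy": -316,"dz": 0,"rx": 0,"ry": 0,"rz": 0.14},{"gripper": 1,"dx": 180,"dy": -316,"dz": 0,"rx": 0,"ry": 0,"rz": 0.14},{"gripper": 1,"dx": 180,"dy": -316,"dz": 0,"rx": 0,"ry": 0,"rz": 0.14},{"gripper": 1,"dx": 180,"dy": -316,"dz": 0,"rx": 0,"ry": 0,"rz": 0.14}])

```text
time: 0.93
tcp_pos: [364.9, 302.0, 187.5]
orientation: [[-0.989, 0.151, 0.001], [0.151, 0.989, -0.001], [-0.001, -0.001, -1.0]]
wrist_force: [-0.2, 1.1, 0.3]
gripper_width: 1.0
grip_force: 0.0
```

Request:
play_rows(series=[{"gripper": 1,"dx": 181.5,"dy": -317,"dz": 0,"rx": 0,"ry": 0,"rz": 0},{"gripper": 1,"dx": 181.5,"dy": -317,"dz": 0,"rx": 0,"ry": 0,"rz": 0},{"gripper": 1,"dx": 181.5,"dy": -317,"dz": 0,"rx": 0,"ry": 0,"rz": 0},{"gripper": 1,"dx": 181.5,"dy": -317,"dz": 0,"rx": 0,"ry": 0,"rz": 0},{"gripper": 1,"dx": 181.5,"dy": -317,"dz": 0,"rx": 0,"ry": 0,"rz": 0},{"gripper": 1,"dx": 181.5,"dy": -317,"dz": 0,"rx": 0,"ry": 0,"rz": 0},{"gripper": 1,"dx": 181.5,"dy": -317,"dz": 0,"rx": 0,"ry": 0,"rz": 0},{"gripper": 1,"dx": 181.5,"dy": -317,"dz": 0,"rx": 0,"ry": 0,"rz": 0},{"gripper": 1,"dx": 181.5,"dy": -317,"dz": 0,"rx": 0,"ry": 0,"rz": 0},{"gripper": 1,"dx": 181.5,"dy": -317,"dz": -30,"rx": 0,"ry": 0,"rz": 0}])

```text
time: 1.77
tcp_pos: [548.1, -16.0, 161.7]
orientation: [[-0.989, 0.15, 0.009], [0.15, 0.989, -0.002], [-0.009, -0.0, -1.0]]
wrist_force: [0.9, 0.4, 0.6]
gripper_width: 1.002
grip_force: 0.0
```

Request:
play_rows(series=[{"gripper": 1,"dx": 0,"dy": 0,"dz": -20,"rx": 0,"ry": 0,"rz": 0},{"gripper": 1,"dx": 0,"dy": 0,"dz": -40,"rx": 0,"ry": 0,"rz": 0},{"gripper": 1,"dx": 0,"dy": 0,"dz": -60,"rx": 0,"ry": 0,"rz": 0},{"gripper": 1,"dx": 0,"dy": 0,"dz": -80,"rx": 0,"ry": 0,"rz": 0},{"gripper": 1,"dx": 0,"dy": 0,"dz": -100,"rx": 0,"ry": 0,"rz": 0},{"gripper": 1,"dx": 0,"dy": 0,"dz": -115,"rx": 0,"ry": 0,"rz": 0},{"gripper": 1,"dx": 0,"dy": 0,"dz": -128,"rx": 0,"ry": 0,"rz": 0},{"gripper": 1,"dx": 0,"dy": 0,"dz": -128,"rx": 0,"ry": 0,"rz": 0},{"gripper": 1,"dx": 0,"dy": 0,"dz": -128,"rx": 0,"ry": 0,"rz": 0},{"gripper": 1,"dx": 0,"dy": 0,"dz": -128,"rx": 0,"ry": 0,"rz": 0}])

```text
time: 2.6
tcp_pos: [543.3, -8.8, 30.0]
orientation: [[-0.99, 0.142, 0.001], [0.142, 0.99, -0.0], [-0.001, 0.0, -1.0]]
wrist_force: [0.2, -0.7, 0.4]
gripper_width: 0.998
grip_force: 0.0
```

Request:
play_rows(series=[{"gripper": 0.5,"dx": 0,"dy": 0,"dz": 0,"rx": 0,"ry": 0,"rz": 0},{"gripper": 0.5,"dx": 0,"dy": 0,"dz": 0,"rx": 0,"ry": 0,"rz": 0},{"gripper": 0.5,"dx": 0,"dy": 0,"dz": 0,"rx": 0,"ry": 0,"rz": 0},{"gripper": 0.5,"dx": 0,"dy": 0,"dz": 0,"rx": 0,"ry": 0,"rz": 0},{"gripper": 0.5,"dx": 0,"dy": 0,"dz": 0,"rx": 0,"ry": 0,"rz": 0},{"gripper": 0.5,"dx": 0,"dy": 0,"dz": 0,"rx": 0,"ry": 0,"rz": 0}])

```text
time: 3.1
tcp_pos: [542.9, -8.8, 29.5]
orientation: [[-0.99, 0.142, 0.0], [0.142, 0.99, 0.0], [-0.0, 0.0, -1.0]]
wrist_force: [0.5, 1.4, 1.1]
gripper_width: 0.636
grip_force: 1.1
```

Request:
play_rows(series=[{"gripper": 0,"dx": 0,"dy": 0,"dz": 0,"rx": 0,"ry": 0,"rz": 0},{"gripper": 0,"dx": 0,"dy": 0,"dz": 0,"rx": 0,"ry": 0,"rz": 0},{"gripper": 0,"dx": 0,"dy": 0,"dz": 0,"rx": 0,"ry": 0,"rz": 0},{"gripper": 0,"dx": 0,"dy": 0,"dz": 15,"rx": 0,"ry": 0,"rz": 0},{"gripper": 0,"dx": 0,"dy": 0,"dz": 40,"rx": 0,"ry": 0,"rz": 0},{"gripper": 0,"dx": 0,"dy": 0,"dz": 65,"rx": 0,"ry": 0,"rz": 0},{"gripper": 0,"dx": 0,"dy": 0,"dz": 90,"rx": 0,"ry": 0,"rz": 0},{"gripper": 0,"dx": 0,"dy": 0,"dz": 115,"rx": 0,"ry": 0,"rz": 0},{"gripper": 0,"dx": 0,"dy": 0,"dz": 130,"rx": 0,"ry": 0,"rz": 0},{"gripper": 0,"dx": 0,"dy": 0,"dz": 140,"rx": 0,"ry": 0,"rz": 0}])

```text
time: 3.93
tcp_pos: [543.3, -9.1, 171.0]
orientation: [[-0.99, 0.143, 0.002], [0.143, 0.99, 0.0], [-0.002, 0.001, -1.0]]
wrist_force: [0.3, 0.2, -1.9]
gripper_width: 0.604
grip_force: 30.0
```

Request:
play_rows(series=[{"gripper": 0,"dx": 9,"dy": 21,"dz": 0,"rx": 0,"ry": 0,"rz": 0},{"gripper": 0,"dx": 20,"dy": 50,"dz": 0,"rx": 0,"ry": 0,"rz": 0},{"gripper": 0,"dx": 34,"dy": 83,"dz": 0,"rx": 0,"ry": 0,"rz": 0},{"gripper": 0,"dx": 48,"dy": 117,"dz": 0,"rx": 0,"ry": 0,"rz": 0},{"gripper": 0,"dx": 62,"dy": 152,"dz": 0,"rx": 0,"ry": 0,"rz": 0},{"gripper": 0,"dx": 76,"dy": 187,"dz": 0,"rx": 0,"ry": 0,"rz": 0},{"gripper": 0,"dx": 88,"dy": 215,"dz": 0,"rx": 0,"ry": 0,"rz": 0},{"gripper": 0,"dx": 94,"dy": 231.5,"dz": 0,"rx": 0,"ry": 0,"rz": 0},{"gripper": 0,"dx": 94,"dy": 231.5,"dz": 0,"rx": 0,"ry": 0,"rz": 0},{"gripper": 0,"dx": 94,"dy": 231.5,"dz": 0,"rx": 0,"ry": 0,"rz": 0}])

```text
time: 4.77
tcp_pos: [636.2, 223.4, 167.5]
orientation: [[-0.99, 0.14, -0.002], [0.14, 0.99, -0.002], [0.002, -0.002, -1.0]]
wrist_force: [0.1, -1.3, -1.7]
gripper_width: 0.606
grip_force: 30.0
```

```bash
python3 - <<'E'
from h import *
s=state(); print(s['tcp_pos'],s['q'],s['gripper_width'],s['grip_force'])
grab('scene','s1.png')
E
```

```text
[636.16924924 223.43475616 167.506234  ] [-45.47011316  24.58798936  30.82382846  82.74155929 -12.61488964
  76.29131747  68.00880015] 0.6061868017812881 29.994269013404846
```

View pics/s1.png

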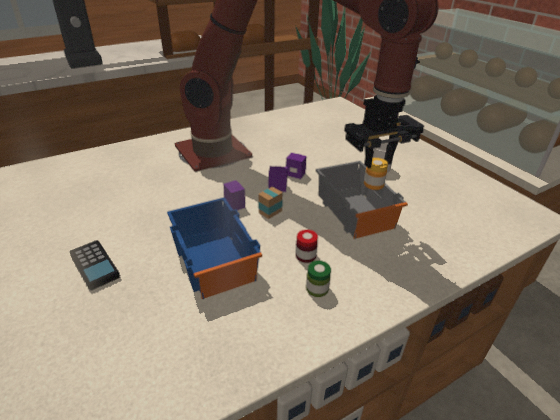

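The honey jar is held upright at (376,175), over the orange half of the grey tote. I'll lower it now.

Request:
play_rows(series=[{"gripper": 0,"dx": 0,"dy": 0,"dz": -20,"rx": 0,"ry": 0,"rz": 0},{"gripper": 0,"dx": 0,"dy": 0,"dz": -45,"rx": 0,"ry": 0,"rz": 0},{"gripper": 0,"dx": 0,"dy": 0,"dz": -70,"rx": 0,"ry": 0,"rz": 0},{"gripper": 0,"dx": 0,"dy": 0,"dz": -95,"rx": 0,"ry": 0,"rz": 0},{"gripper": 0,"dx": 0,"dy": 0,"dz": -112,"rx": 0,"ry": 0,"rz": 0},{"gripper": 0,"dx": 0,"dy": 0,"dz": -122,"rx": 0,"ry": 0,"rz": 0},{"gripper": 0,"dx": 0,"dy": 0,"dz": -129,"rx": 0,"ry": 0,"rz": 0},{"gripper": 0,"dx": 0,"dy": 0,"dz": -132,"rx": 0,"ry": 0,"rz": 0},{"gripper": 0,"dx": 0,"dy": 0,"dz": -134,"rx": 0,"ry": 0,"rz": 0},{"gripper": 0,"dx": 0,"dy": 0,"dz": -134,"rx": 0,"ry": 0,"rz": 0}])

```text
time: 5.65
tcp_pos: [637.4, 222.5, 36.1]
orientation: [[-0.99, 0.143, 0.001], [0.143, 0.99, 0.0], [-0.001, 0.0, -1.0]]
wrist_force: [0.7, -0.3, -2.0]
gripper_width: 0.605
grip_force: 30.0
```

Request:
play_rows(series=[{"gripper": 0,"dx": 0,"dy": 0,"dz": -1,"rx": 0,"ry": 0,"rz": 0},{"gripper": 0,"dx": 0,"dy": 0,"dz": -2,"rx": 0,"ry": 0,"rz": 0},{"gripper": 0,"dx": 0,"dy": 0,"dz": -2,"rx": 0,"ry": 0,"rz": 0},{"gripper": 0.88,"dx": 0,"dy": 0,"dz": -2,"rx": 0,"ry": 0,"rz": 0},{"gripper": 0.88,"dx": 0,"dy": 0,"dz": -2,"rx": 0,"ry": 0,"rz": 0},{"gripper": 0.88,"dx": 0,"dy": 0,"dz": -2,"rx": 0,"ry": 0,"rz": 0},{"gripper": 0.88,"dx": 0,"dy": 0,"dz": -2,"rx": 0,"ry": 0,"rz": 0},{"gripper": 0.88,"dx": 0,"dy": 0,"dz": 8,"rx": 0,"ry": 0,"rz": 0},{"gripper": 0.88,"dx": 0,"dy": 0,"dz": 28,"rx": 0,"ry": 0,"rz": 0},{"gripper": 0.88,"dx": 0,"dy": 0,"dz": 50,"rx": 0,"ry": 0,"rz": 0}])

```text
time: 6.48
tcp_pos: [636.3, 222.3, 85.7]
orientation: [[-0.99, 0.142, -0.002], [0.143, 0.99, -0.001], [0.001, -0.001, -1.0]]
wrist_force: [0.7, 1.2, 0.3]
gripper_width: 0.876
grip_force: 0.0
```

Request:
play_rows(series=[{"gripper": 0.88,"dx": 0,"dy": 0,"dz": 25,"rx": 0,"ry": 0,"rz": 0},{"gripper": 0.88,"dx": 0,"dy": 0,"dz": 55,"rx": 0,"ry": 0,"rz": 0},{"gripper": 1,"dx": 2,"dy": -20,"dz": 65,"rx": 0,"ry": 0,"rz": 0},{"gripper": 1,"dx": 6,"dy": -55,"dz": 65,"rx": 0,"ry": 0,"rz": 0},{"gripper": 1,"dx": 11,"dy": -95,"dz": 65,"rx": 0,"ry": 0,"rz": 0},{"gripper": 1,"dx": 15,"dy": -135,"dz": 65,"rx": 0,"ry": 0,"rz": 0},{"gripper": 1,"dx": 20,"dy": -175,"dz": 65,"rx": 0,"ry": 0,"rz": 0},{"gripper": 1,"dx": 24,"dy": -210,"dz": 65,"rx": 0,"ry": 0,"rz": 0},{"gripper": 1,"dx": 26.6,"dy": -231,"dz": 65,"rx": 0,"ry": 0,"rz": 0},{"gripper": 1,"dx": 26.6,"dy": -231,"dz": 65,"rx": 0,"ry": 0,"rz": 0}])

```text
time: 7.32
tcp_pos: [663.5, -16.3, 151.9]
orientation: [[-0.989, 0.151, 0.002], [0.151, 0.989, -0.003], [-0.002, -0.003, -1.0]]
wrist_force: [0.3, -0.9, -0.2]
gripper_width: 0.999
grip_force: 0.0
```

Request:
play_rows(series=[{"gripper": 1,"dx": 0,"dy": 0,"dz": 0,"rx": 0,"ry": 0,"rz": 0},{"gripper": 1,"dx": 0,"dy": 0,"dz": -15,"rx": 0,"ry": 0,"rz": 0},{"gripper": 1,"dx": 0,"dy": 0,"dz": -40,"rx": 0,"ry": 0,"rz": 0},{"gripper": 1,"dx": 0,"dy": 0,"dz": -65,"rx": 0,"ry": 0,"rz": 0},{"gripper": 1,"dx": 0,"dy": 0,"dz": -90,"rx": 0,"ry": 0,"rz": 0},{"gripper": 1,"dx": 0,"dy": 0,"dz": -110,"rx": 0,"ry": 0,"rz": 0},{"gripper": 1,"dx": 0,"dy": 0,"dz": -121,"rx": 0,"ry": 0,"rz": 0},{"gripper": 1,"dx": 0,"dy": 0,"dz": -121,"rx": 0,"ry": 0,"rz": 0},{"gripper": 1,"dx": 0,"dy": 0,"dz": -121,"rx": 0,"ry": 0,"rz": 0},{"gripper": 1,"dx": 0,"dy": 0,"dz": -121,"rx": 0,"ry": 0,"rz": 0}])

```text
time: 8.15
tcp_pos: [664.6, -7.9, 31.0]
orientation: [[-0.99, 0.142, 0.002], [0.142, 0.99, 0.0], [-0.002, 0.001, -1.0]]
wrist_force: [-0.0, 0.1, 0.7]
gripper_width: 0.998
grip_force: 0.0
```

Request:
play_rows(series=[{"gripper": 0.5,"dx": 0,"dy": 0,"dz": 0,"rx": 0,"ry": 0,"rz": 0},{"gripper": 0.5,"dx": 0,"dy": 0,"dz": 0,"rx": 0,"ry": 0,"rz": 0},{"gripper": 0.5,"dx": 0,"dy": 0,"dz": 0,"rx": 0,"ry": 0,"rz": 0},{"gripper": 0.5,"dx": 0,"dy": 0,"dz": 0,"rx": 0,"ry": 0,"rz": 0},{"gripper": 0.5,"dx": 0,"dy": 0,"dz": 0,"rx": 0,"ry": 0,"rz": 0},{"gripper": 0.5,"dx": 0,"dy": 0,"dz": 0,"rx": 0,"ry": 0,"rz": 0},{"gripper": 0,"dx": 0,"dy": 0,"dz": 0,"rx": 0,"ry": 0,"rz": 0},{"gripper": 0,"dx": 0,"dy": 0,"dz": 0,"rx": 0,"ry": 0,"rz": 0},{"gripper": 0,"dx": 0,"dy": 0,"dz": 0,"rx": 0,"ry": 0,"rz": 0}])

```text
time: 8.9
tcp_pos: [663.6, -8.1, 29.5]
orientation: [[-0.99, 0.142, 0.0], [0.142, 0.99, 0.0], [-0.0, 0.0, -1.0]]
wrist_force: [0.4, 1.5, 1.8]
gripper_width: 0.604
grip_force: 30.0
```

Request:
play_rows(series=[{"gripper": 0,"dx": 0,"dy": 0,"dz": 10,"rx": 0,"ry": 0,"rz": 0},{"gripper": 0,"dx": 0,"dy": 0,"dz": 30,"rx": 0,"ry": 0,"rz": 0},{"gripper": 0,"dx": 0,"dy": 0,"dz": 60,"rx": 0,"ry": 0,"rz": 0},{"gripper": 0,"dx": 0,"dy": 0,"dz": 90,"rx": 0,"ry": 0,"rz": 0},{"gripper": 0,"dx": 0,"dy": 0,"dz": 115,"rx": 0,"ry": 0,"rz": 0},{"gripper": 0,"dx": 0,"dy": 0,"dz": 132,"rx": 0,"ry": 0,"rz": 0},{"gripper": 0,"dx": 0,"dy": 0,"dz": 140,"rx": 0,"ry": 0,"rz": 0},{"gripper": 0,"dx": 0,"dy": 0,"dz": 140,"rx": 0,"ry": 0,"rz": 0}])

```text
time: 9.57
tcp_pos: [664.3, -8.6, 171.5]
orientation: [[-0.99, 0.143, 0.003], [0.143, 0.99, 0.0], [-0.003, 0.001, -1.0]]
wrist_force: [-0.4, 0.3, -2.1]
gripper_width: 0.61
grip_force: 30.0
```

Request:
play_rows(series=[{"gripper": 0,"dx": -12,"dy": 18,"dz": 0,"rx": 0,"ry": 0,"rz": 0},{"gripper": 0,"dx": -32,"dy": 49,"dz": 0,"rx": 0,"ry": 0,"rz": 0},{"gripper": 0,"dx": -54,"dy": 82,"dz": 0,"rx": 0,"ry": 0,"rz": 0},{"gripper": 0,"dx": -76,"dy": 116,"dz": 0,"rx": 0,"ry": 0,"rz": 0},{"gripper": 0,"dx": -98,"dy": 150,"dz": 0,"rx": 0,"ry": 0,"rz": 0},{"gripper": 0,"dx": -120,"dy": 183,"dz": 0,"rx": 0,"ry": 0,"rz": 0},{"gripper": 0,"dx": -140,"dy": 214,"dz": 0,"rx": 0,"ry": 0,"rz": 0},{"gripper": 0,"dx": -155,"dy": 237,"dz": 0,"rx": 0,"ry": 0,"rz": 0},{"gripper": 0,"dx": -164.8,"dy": 251.5,"dz": 0,"rx": 0,"ry": 0,"rz": 0},{"gripper": 0,"dx": -164.8,"dy": 251.5,"dz": 0,"rx": 0,"ry": 0,"rz": 0}])

```text
time: 10.4
tcp_pos: [494.9, 247.5, 167.6]
orientation: [[-0.991, 0.136, -0.003], [0.136, 0.991, -0.0], [0.003, -0.001, -1.0]]
wrist_force: [0.2, 0.3, -2.0]
gripper_width: 0.606
grip_force: 30.0
```

Request:
play_rows(series=[{"gripper": 0,"dx": 0,"dy": 0,"dz": 0,"rx": 0,"ry": 0,"rz": 0},{"gripper": 0,"dx": 0,"dy": 0,"dz": -20,"rx": 0,"ry": 0,"rz": 0},{"gripper": 0,"dx": 0,"dy": 0,"dz": -45,"rx": 0,"ry": 0,"rz": 0},{"gripper": 0,"dx": 0,"dy": 0,"dz": -70,"rx": 0,"ry": 0,"rz": 0},{"gripper": 0,"dx": 0,"dy": 0,"dz": -95,"rx": 0,"ry": 0,"rz": 0},{"gripper": 0,"dx": 0,"dy": 0,"dz": -114,"rx": 0,"ry": 0,"rz": 0},{"gripper": 0,"dx": 0,"dy": 0,"dz": -126,"rx": 0,"ry": 0,"rz": 0},{"gripper": 0,"dx": 0,"dy": 0,"dz": -132,"rx": 0,"ry": 0,"rz": 0},{"gripper": 0,"dx": 0,"dy": 0,"dz": -134,"rx": 0,"ry": 0,"rz": 0},{"gripper": 0,"dx": 0,"dy": 0,"dz": -134,"rx": 0,"ry": 0,"rz": 0}])

```text
time: 11.23
tcp_pos: [499.1, 242.7, 35.5]
orientation: [[-0.99, 0.143, 0.0], [0.143, 0.99, -0.0], [-0.0, -0.0, -1.0]]
wrist_force: [0.4, -0.3, -1.8]
gripper_width: 0.607
grip_force: 30.0
```

Request:
play_rows(series=[{"gripper": 0,"dx": 0,"dy": 0,"dz": -2,"rx": 0,"ry": 0,"rz": 0},{"gripper": 0,"dx": 0,"dy": 0,"dz": -2,"rx": 0,"ry": 0,"rz": 0},{"gripper": 0.88,"dx": 0,"dy": 0,"dz": -2,"rx": 0,"ry": 0,"rz": 0},{"gripper": 0.88,"dx": 0,"dy": 0,"dz": -2,"rx": 0,"ry": 0,"rz": 0},{"gripper": 0.88,"dx": 0,"dy": 0,"dz": -2,"rx": 0,"ry": 0,"rz": 0},{"gripper": 0.88,"dx": 0,"dy": 0,"dz": -2,"rx": 0,"ry": 0,"rz": 0},{"gripper": 0.88,"dx": 0,"dy": 0,"dz": 10,"rx": 0,"ry": 0,"rz": 0},{"gripper": 0.88,"dx": 0,"dy": 0,"dz": 40,"rx": 0,"ry": 0,"rz": 0},{"gripper": 0.88,"dx": 0,"dy": 0,"dz": 80,"rx": 0,"ry": 0,"rz": 0},{"gripper": 0.88,"dx": 0,"dy": 0,"dz": 118,"rx": 0,"ry": 0,"rz": 0}])

```text
time: 12.07
tcp_pos: [498.4, 242.5, 155.6]
orientation: [[-0.99, 0.143, -0.0], [0.143, 0.99, -0.001], [0.0, -0.001, -1.0]]
wrist_force: [1.3, 1.7, 0.2]
gripper_width: 0.876
grip_force: 0.0
```

Request:
play_rows(series=[{"gripper": 1,"dx": -5,"dy": -20,"dz": 0,"rx": 0,"ry": 0,"rz": 0},{"gripper": 1,"dx": -11,"dy": -52,"dz": 0,"rx": 0,"ry": 0,"rz": 0.07},{"gripper": 1,"dx": -19,"dy": -90,"dz": 0,"rx": 0,"ry": 0,"rz": 0.15},{"gripper": 1,"dx": -27,"dy": -129,"dz": 0,"rx": 0,"ry": 0,"rz": 0.24},{"gripper": 1,"dx": -35,"dy": -168,"dz": 0,"rx": 0,"ry": 0,"rz": 0.32},{"gripper": 1,"dx": -42,"dy": -203,"dz": 0,"rx": 0,"ry": 0,"rz": 0.38},{"gripper": 1,"dx": -47,"dy": -227,"dz": 0,"rx": 0,"ry": 0,"rz": 0.41},{"gripper": 1,"dx": -50.2,"dy": -239.1,"dz": 0,"rx": 0,"ry": 0,"rz": 0.415},{"gripper": 1,"dx": -50.2,"dy": -239.1,"dz": 0,"rx": 0,"ry": 0,"rz": 0.415},{"gripper": 1,"dx": -50.2,"dy": -239.1,"dz": 0,"rx": 0,"ry": 0,"rz": 0.415}])

```text
time: 12.9
tcp_pos: [448.8, 4.7, 154.0]
orientation: [[-0.964, -0.267, 0.001], [-0.267, 0.964, 0.001], [-0.001, 0.001, -1.0]]
wrist_force: [-0.3, 0.0, -0.6]
gripper_width: 1.0
grip_force: 0.0
```

```bash
python3 - <<'E'
from h import *
s=state(); print(s['tcp_pos'],s['orientation'].round(3).tolist(),s['q'].round(1))
f,W=grab('top','t2.png'); g,V=grab('scene'); np.savez('/tmp/t2.npz',f=f,W=W,g=g,V=V)
E
```

```text
[448.8337801    4.66151102 154.00968634] [[-0.964, -0.267, 0.001], [-0.267, 0.964, 0.001], [-0.001, 0.001, -1.0]] [-44.4  -6.2  36.3 114.7   3.9  70.3  95.9]
```

View pics/t2.png

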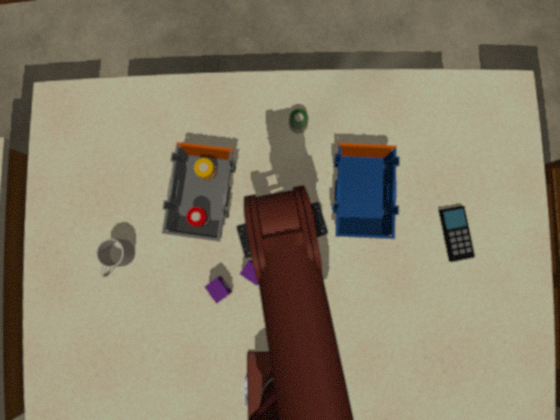

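The honey jar (204,168) and jam jar (197,216) stand upright inside the grey tote. The tote looks unmoved. I'll grip the carton and check the positions.

```bash
python3 - <<'E'
from h import *
d=np.load('/tmp/t2.npz'); f,W=d['f'],d['W']
P,C=tops(W,f,(155,240,135,250),(86,106)); r=rect(P); print(r)
a=np.radians(r[2]-90); R=np.array([[np.cos(a),np.sin(a)],[-np.sin(a),np.cos(a)]])
for b in [(190,218,155,182),(183,210,203,230)]:
    P,C=tops(W,f,b,(66,86)); q=rect(P); print(q, R@(q[0]-r[0]))
E
```

```text
(array([568. , 234.2]), array([179.7, 258.6]), 80.9)
(array([636.2, 221.4]), array([51.9, 53. ]), 2.0) [69.36604488 -1.85251654]
(array([499.2, 242.9]), array([53.9, 50.2]), 88.9) [-69.31004509  -2.29077491]
```

Request:
play_rows(series=[{"gripper": 1,"dx": 0,"dy": 0,"dz": -15,"rx": 0,"ry": 0,"rz": 0},{"gripper": 1,"dx": 0,"dy": 0,"dz": -40,"rx": 0,"ry": 0,"rz": 0},{"gripper": 1,"dx": 0,"dy": 0,"dz": -65,"rx": 0,"ry": 0,"rz": 0},{"gripper": 1,"dx": 0,"dy": 0,"dz": -90,"rx": 0,"ry": 0,"rz": 0},{"gripper": 1,"dx": 0,"dy": 0,"dz": -112,"rx": 0,"ry": 0,"rz": 0},{"gripper": 1,"dx": 0,"dy": 0,"dz": -122,"rx": 0,"ry": 0,"rz": 0},{"gripper": 1,"dx": 0,"dy": 0,"dz": -124,"rx": 0,"ry": 0,"rz": 0},{"gripper": 1,"dx": 0,"dy": 0,"dz": -124,"rx": 0,"ry": 0,"rz": 0},{"gripper": 1,"dx": 0,"dy": 0,"dz": -124,"rx": 0,"ry": 0,"rz": 0},{"gripper": 1,"dx": 0,"dy": 0,"dz": -124,"rx": 0,"ry": 0,"rz": 0}])

```text
time: 13.83
tcp_pos: [449.6, 4.5, 30.5]
orientation: [[-0.963, -0.269, 0.002], [-0.269, 0.963, 0.001], [-0.002, 0.0, -1.0]]
wrist_force: [0.3, -0.5, 0.2]
gripper_width: 1.004
grip_force: 0.0
```

Request:
play_rows(series=[{"gripper": 0.5,"dx": 0,"dy": 0,"dz": 0,"rx": 0,"ry": 0,"rz": 0},{"gripper": 0.5,"dx": 0,"dy": 0,"dz": 0,"rx": 0,"ry": 0,"rz": 0},{"gripper": 0.5,"dx": 0,"dy": 0,"dz": 0,"rx": 0,"ry": 0,"rz": 0},{"gripper": 0.5,"dx": 0,"dy": 0,"dz": 0,"rx": 0,"ry": 0,"rz": 0},{"gripper": 0.5,"dx": 0,"dy": 0,"dz": 0,"rx": 0,"ry": 0,"rz": 0},{"gripper": 0.5,"dx": 0,"dy": 0,"dz": 0,"rx": 0,"ry": 0,"rz": 0},{"gripper": 0,"dx": 0,"dy": 0,"dz": 0,"rx": 0,"ry": 0,"rz": 0},{"gripper": 0,"dx": 0,"dy": 0,"dz": 0,"rx": 0,"ry": 0,"rz": 0},{"gripper": 0,"dx": 0,"dy": 0,"dz": 0,"rx": 0,"ry": 0,"rz": 0}])

```text
time: 14.58
tcp_pos: [448.5, 4.2, 29.4]
orientation: [[-0.963, -0.269, 0.0], [-0.269, 0.963, 0.0], [-0.0, 0.0, -1.0]]
wrist_force: [-0.7, 0.8, 3.0]
gripper_width: 0.661
grip_force: 30.0
```

Request:
play_rows(series=[{"gripper": 0,"dx": 0,"dy": 0,"dz": 10,"rx": 0,"ry": 0,"rz": 0},{"gripper": 0,"dx": 0,"dy": 0,"dz": 30,"rx": 0,"ry": 0,"rz": 0},{"gripper": 0,"dx": 0,"dy": 0,"dz": 60,"rx": 0,"ry": 0,"rz": 0},{"gripper": 0,"dx": 0,"dy": 0,"dz": 90,"rx": 0,"ry": 0,"rz": 0},{"gripper": 0,"dx": 0,"dy": 0,"dz": 115,"rx": 0,"ry": 0,"rz": 0},{"gripper": 0,"dx": 0,"dy": 0,"dz": 132,"rx": 0,"ry": 0,"rz": 0},{"gripper": 0,"dx": 0,"dy": 0,"dz": 140,"rx": 0,"ry": 0,"rz": 0},{"gripper": 0,"dx": 0,"dy": 0,"dz": 140,"rx": 0,"ry": 0,"rz": 0}])

```text
time: 15.25
tcp_pos: [449.4, 4.1, 171.1]
orientation: [[-0.963, -0.269, 0.003], [-0.269, 0.963, 0.001], [-0.003, 0.0, -1.0]]
wrist_force: [-0.0, 0.2, -1.6]
gripper_width: 0.66
grip_force: 30.0
```

Request:
play_rows(series=[{"gripper": 0,"dx": 10,"dy": 20,"dz": 0,"rx": 0,"ry": 0,"rz": -0.03},{"gripper": 0,"dx": 26,"dy": 50,"dz": 0,"rx": 0,"ry": 0,"rz": -0.1},{"gripper": 0,"dx": 43,"dy": 83,"dz": 0,"rx": 0,"ry": 0,"rz": -0.18},{"gripper": 0,"dx": 61,"dy": 117,"dz": 0,"rx": 0,"ry": 0,"rz": -0.26},{"gripper": 0,"dx": 79,"dy": 151,"dz": 0,"rx": 0,"ry": 0,"rz": -0.33},{"gripper": 0,"dx": 96,"dy": 184,"dz": 0,"rx": 0,"ry": 0,"rz": -0.39},{"gripper": 0,"dx": 110,"dy": 211,"dz": 0,"rx": 0,"ry": 0,"rz": -0.42},{"gripper": 0,"dx": 119.3,"dy": 228.6,"dz": 0,"rx": 0,"ry": 0,"rz": -0.424},{"gripper": 0,"dx": 119.3,"dy": 228.6,"dz": 0,"rx": 0,"ry": 0,"rz": -0.424},{"gripper": 0,"dx": 119.3,"dy": 228.6,"dz": 0,"rx": 0,"ry": 0,"rz": -0.424}])

```text
time: 16.08
tcp_pos: [567.1, 232.9, 167.0]
orientation: [[-0.989, 0.15, -0.002], [0.15, 0.989, -0.003], [0.002, -0.003, -1.0]]
wrist_force: [-0.4, -1.3, -1.7]
gripper_width: 0.661
grip_force: 30.0
```

Request:
play_rows(series=[{"gripper": 0,"dx": 0,"dy": 0,"dz": 0,"rx": 0,"ry": 0,"rz": 0},{"gripper": 0,"dx": 0,"dy": 0,"dz": -20,"rx": 0,"ry": 0,"rz": 0},{"gripper": 0,"dx": 0,"dy": 0,"dz": -45,"rx": 0,"ry": 0,"rz": 0},{"gripper": 0,"dx": 0,"dy": 0,"dz": -70,"rx": 0,"ry": 0,"rz": 0},{"gripper": 0,"dx": 0,"dy": 0,"dz": -95,"rx": 0,"ry": 0,"rz": 0},{"gripper": 0,"dx": 0,"dy": 0,"dz": -114,"rx": 0,"ry": 0,"rz": 0},{"gripper": 0,"dx": 0,"dy": 0,"dz": -126,"rx": 0,"ry": 0,"rz": 0},{"gripper": 0,"dx": 0,"dy": 0,"dz": -132,"rx": 0,"ry": 0,"rz": 0},{"gripper": 0,"dx": 0,"dy": 0,"dz": -134,"rx": 0,"ry": 0,"rz": 0},{"gripper": 0,"dx": 0,"dy": 0,"dz": -134,"rx": 0,"ry": 0,"rz": 0}])

```text
time: 16.92
tcp_pos: [568.1, 232.3, 35.8]
orientation: [[-0.988, 0.152, 0.0], [0.152, 0.988, 0.0], [-0.0, 0.0, -1.0]]
wrist_force: [-0.1, -0.4, -0.8]
gripper_width: 0.658
grip_force: 30.0
```

Request:
play_rows(series=[{"gripper": 0,"dx": 0,"dy": 0,"dz": -2,"rx": 0,"ry": 0,"rz": 0},{"gripper": 0,"dx": 0,"dy": 0,"dz": -2,"rx": 0,"ry": 0,"rz": 0},{"gripper": 0.88,"dx": 0,"dy": 0,"dz": -2,"rx": 0,"ry": 0,"rz": 0},{"gripper": 0.88,"dx": 0,"dy": 0,"dz": -2,"rx": 0,"ry": 0,"rz": 0},{"gripper": 0.88,"dx": 0,"dy": 0,"dz": -2,"rx": 0,"ry": 0,"rz": 0},{"gripper": 0.88,"dx": 0,"dy": 0,"dz": -2,"rx": 0,"ry": 0,"rz": 0},{"gripper": 0.88,"dx": 0,"dy": 0,"dz": 10,"rx": 0,"ry": 0,"rz": 0},{"gripper": 0.88,"dx": 0,"dy": 0,"dz": 50,"rx": 0,"ry": 0,"rz": 0},{"gripper": 0.88,"dx": 0,"dy": 0,"dz": 90,"rx": 0,"ry": 0,"rz": 0},{"gripper": 0.88,"dx": 0,"dy": 0,"dz": 130,"rx": 0,"ry": 0,"rz": 0}])

```text
time: 17.75
tcp_pos: [567.5, 232.1, 167.7]
orientation: [[-0.988, 0.152, -0.0], [0.152, 0.988, -0.001], [0.0, -0.001, -1.0]]
wrist_force: [1.4, 1.3, 0.6]
gripper_width: 0.882
grip_force: 0.0
```

Request:
play_rows(series=[{"gripper": 1,"dx": 0,"dy": -13,"dz": 20,"rx": 0,"ry": 0,"rz": -0.1},{"gripper": 1,"dx": 0,"dy": -26,"dz": 20,"rx": 0,"ry": 0,"rz": -0.2},{"gripper": 1,"dx": 0,"dy": -39,"dz": 20,"rx": 0,"ry": 0,"rz": -0.3},{"gripper": 1,"dx": 0,"dy": -52,"dz": 20,"rx": 0,"ry": 0,"rz": -0.4},{"gripper": 1,"dx": 0,"dy": -65,"dz": 20,"rx": 0,"ry": 0,"rz": -0.5},{"gripper": 1,"dx": 0,"dy": -78,"dz": 20,"rx": 0,"ry": 0,"rz": -0.6},{"gripper": 1,"dx": 0,"dy": -91,"dz": 20,"rx": 0,"ry": 0,"rz": -0.7},{"gripper": 1,"dx": 0,"dy": -104,"dz": 20,"rx": 0,"ry": 0,"rz": -0.8},{"gripper": 1,"dx": 0,"dy": -117,"dz": 20,"rx": 0,"ry": 0,"rz": -0.9},{"gripper": 1,"dx": -1,"dy": -127,"dz": 20,"rx": 0,"ry": 0,"rz": -1.02}])

```text
time: 18.58
tcp_pos: [567.0, 104.2, 186.4]
orientation: [[-0.383, 0.924, 0.001], [0.924, 0.383, 0.0], [-0.0, 0.001, -1.0]]
wrist_force: [0.3, 0.1, 0.1]
gripper_width: 1.0
grip_force: 0.0
```

Request:
play_rows(series=[{"gripper": 1,"dx": 0,"dy": -13,"dz": 0,"rx": 0,"ry": 0,"rz": -0.1},{"gripper": 1,"dx": 0,"dy": -26,"dz": 0,"rx": 0,"ry": 0,"rz": -0.2},{"gripper": 1,"dx": 0,"dy": -39,"dz": 0,"rx": 0,"ry": 0,"rz": -0.3},{"gripper": 1,"dx": 0,"dy": -52,"dz": 0,"rx": 0,"ry": 0,"rz": -0.4},{"gripper": 1,"dx": 0,"dy": -65,"dz": 0,"rx": 0,"ry": 0,"rz": -0.5},{"gripper": 1,"dx": 0,"dy": -78,"dz": 0,"rx": 0,"ry": 0,"rz": -0.6},{"gripper": 1,"dx": 0,"dy": -91,"dz": 0,"rx": 0,"ry": 0,"rz": -0.7},{"gripper": 1,"dx": 0,"dy": -104,"dz": 0,"rx": 0,"ry": 0,"rz": -0.8},{"gripper": 1,"dx": 0,"dy": -117,"dz": 0,"rx": 0,"ry": 0,"rz": -0.9},{"gripper": 1,"dx": -1,"dy": -127,"dz": 0,"rx": 0,"ry": 0,"rz": -1.02}])

```text
time: 19.42
tcp_pos: [565.8, -22.7, 186.4]
orientation: [[0.586, 0.81, 0.001], [0.81, -0.586, 0.0], [0.001, 0.0, -1.0]]
wrist_force: [0.9, -1.3, 0.3]
gripper_width: 0.999
grip_force: 0.0
```

```bash
python3 - <<'E'
from h import *
s=state(); print(s['tcp_pos'],s['orientation'].round(3).tolist(),s['q'].round(1))
f,W=grab('top','t3.png')
P,C=tops(W,f,(155,240,135,250),(86,106)); r=rect(P); print(r)
a=np.radians(r[2]-90); R=np.array([[np.cos(a),np.sin(a)],[-np.sin(a),np.cos(a)]])
for b in [(190,218,155,182),(183,210,203,230),(185,218,178,208)]:
    P,C=tops(W,f,b,(66,82)); q=rect(P); print(q, R@(q[0]-r[0]))
for i in range(3):
  f,W=grab('top');P,C=tops(W,f,(325,410,135,250),(86,106));print(rect(P),len(P))
  m=P[:,0]>560; 
E
```

```text
[565.81393049 -22.66748701 186.38662522] [[0.586, 0.81, 0.001], [0.81, -0.586, 0.0], [0.001, 0.0, -1.0]] [-50.   13.2  56.1  98.1 -11.3  74.7 -27.5]
(array([567.6, 234.2]), array([180.9, 257.3]), 81.3)
(array([636.3, 220.7]), array([53.3, 52.1]), 73.6) [69.9515511  -2.95304912]
(array([499.5, 242.8]), array([53.8, 50.4]), 87.6) [-68.61727675  -1.79981443]
(array([556.9, 231.5]), array([60.3, 67.8]), 85.7) [-10.16848037  -4.28742427]
(array([ 559.4, -224.2]), array([179.2, 257.7]), 86.1) 1044
(array([ 559.5, -223.6]), array([178.1, 257.8]), 86.3) 1038
(array([ 559.1, -223.7]), array([178.4, 257.5]), 85.8) 1034
```

View pics/t3.png

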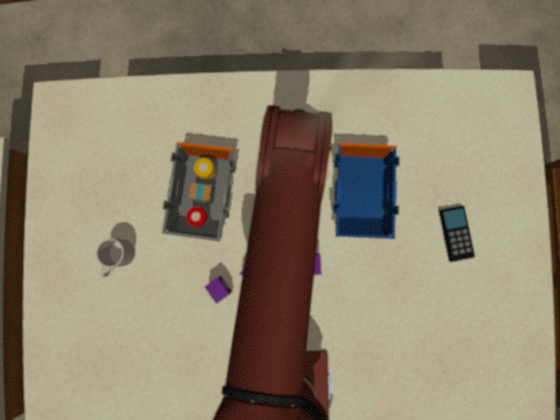

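The row in the grey tote is honey (204,168), carton (200,192), jam (197,216), straight and upright. The blue tote hasn't moved. Next I'll move over its near panel.

Request:
play_rows(series=[{"gripper": 1,"dx": 0,"dy": -13,"dz": 0,"rx": 0,"ry": 0,"rz": -0.1},{"gripper": 1,"dx": 0,"dy": -26,"dz": 0,"rx": 0,"ry": 0,"rz": -0.2},{"gripper": 1,"dx": 0,"dy": -39,"dz": 0,"rx": 0,"ry": 0,"rz": -0.3},{"gripper": 1,"dx": 0,"dy": -52,"dz": 0,"rx": 0,"ry": 0,"rz": -0.4},{"gripper": 1,"dx": 0,"dy": -65,"dz": 0,"rx": 0,"ry": 0,"rz": -0.5},{"gripper": 1,"dx": 0,"dy": -78,"dz": 0,"rx": 0,"ry": 0,"rz": -0.6},{"gripper": 1,"dx": 0,"dy": -91,"dz": 0,"rx": 0,"ry": 0,"rz": -0.7},{"gripper": 1,"dx": 0,"dy": -104,"dz": 0,"rx": 0,"ry": 0,"rz": -0.8},{"gripper": 1,"dx": 0,"dy": -117,"dz": 0,"rx": 0,"ry": 0,"rz": -0.9},{"gripper": 1,"dx": -1,"dy": -126,"dz": 0,"rx": 0,"ry": 0,"rz": -1.014}])

```text
time: 20.45
tcp_pos: [565.1, -147.2, 185.5]
orientation: [[0.998, -0.064, 0.0], [-0.064, -0.998, 0.0], [0.0, -0.0, -1.0]]
wrist_force: [-0.1, -0.1, 0.8]
gripper_width: 0.998
grip_force: 0.0
```

```bash
python3 - <<'E'
from h import *
s=state(); print(s['tcp_pos'],s['orientation'].round(3).tolist(),s['q'].round(1))
E
```

```text
[ 565.11939824 -147.234352    185.52443399] [[0.998, -0.064, 0.0], [-0.064, -0.998, 0.0], [0.0, -0.0, -1.0]] [-43.5  21.4  68.5  96.  -20.5  76.7 -65.2]
```

Request:
play_rows(series=[{"gripper": 1,"dx": 0,"dy": 0,"dz": -20,"rx": 0,"ry": 0,"rz": 0},{"gripper": 1,"dx": 0,"dy": 0,"dz": -50,"rx": 0,"ry": 0,"rz": 0},{"gripper": 1,"dx": 0,"dy": 0,"dz": -75,"rx": 0,"ry": 0,"rz": 0},{"gripper": 1,"dx": 0,"dy": 0,"dz": -95,"rx": 0,"ry": 0,"rz": 0},{"gripper": 1,"dx": 0,"dy": 0,"dz": -110,"rx": 0,"ry": 0,"rz": 0},{"gripper": 1,"dx": 0,"dy": 0,"dz": -122,"rx": 0,"ry": 0,"rz": 0},{"gripper": 1,"dx": 0,"dy": 0,"dz": -130,"rx": 0,"ry": 0,"rz": 0},{"gripper": 1,"dx": 0,"dy": 0,"dz": -134,"rx": 0,"ry": 0,"rz": 0},{"gripper": 1,"dx": 0,"dy": 0,"dz": -134,"rx": 0,"ry": 0,"rz": 0},{"gripper": 1,"dx": 0,"dy": 0,"dz": -134,"rx": 0,"ry": 0,"rz": 0}])

```text
time: 21.28
tcp_pos: [565.3, -147.4, 52.0]
orientation: [[0.998, -0.063, 0.001], [-0.063, -0.998, -0.0], [0.001, -0.0, -1.0]]
wrist_force: [0.3, -1.4, -0.2]
gripper_width: 0.999
grip_force: 0.0
```

Request:
play_rows(series=[{"gripper": 0.2,"dx": 0,"dy": 0,"dz": 0,"rx": 0,"ry": 0,"rz": 0},{"gripper": 0.2,"dx": 0,"dy": 0,"dz": 0,"rx": 0,"ry": 0,"rz": 0},{"gripper": 0.2,"dx": 0,"dy": 0,"dz": 0,"rx": 0,"ry": 0,"rz": 0},{"gripper": 0.2,"dx": 0,"dy": 0,"dz": 0,"rx": 0,"ry": 0,"rz": 0},{"gripper": 0.2,"dx": 0,"dy": 0,"dz": 0,"rx": 0,"ry": 0,"rz": 0},{"gripper": 0.2,"dx": 0,"dy": 0,"dz": 0,"rx": 0,"ry": 0,"rz": 0},{"gripper": 0.2,"dx": 0,"dy": 0,"dz": 0,"rx": 0,"ry": 0,"rz": 0},{"gripper": 0.2,"dx": 0,"dy": 0,"dz": 0,"rx": 0,"ry": 0,"rz": 0},{"gripper": 0.2,"dx": 0,"dy": 0,"dz": 0,"rx": 0,"ry": 0,"rz": 0},{"gripper": 0.2,"dx": 0,"dy": 0,"dz": 0,"rx": 0,"ry": 0,"rz": 0}])

```text
time: 22.12
tcp_pos: [564.8, -147.4, 51.3]
orientation: [[0.998, -0.064, 0.0], [-0.064, -0.998, 0.0], [0.0, -0.0, -1.0]]
wrist_force: [-0.2, -0.3, -0.3]
gripper_width: 0.324
grip_force: 0.0
```

Request:
play_rows(series=[{"gripper": 0.12,"dx": 0,"dy": 0,"dz": 0,"rx": 0,"ry": 0,"rz": 0},{"gripper": 0.08,"dx": 0,"dy": 0,"dz": 0,"rx": 0,"ry": 0,"rz": 0},{"gripper": 0.04,"dx": 0,"dy": 0,"dz": 0,"rx": 0,"ry": 0,"rz": 0},{"gripper": 0,"dx": 0,"dy": 0,"dz": 0,"rx": 0,"ry": 0,"rz": 0},{"gripper": 0,"dx": 0,"dy": 0,"dz": 0,"rx": 0,"ry": 0,"rz": 0},{"gripper": 0,"dx": 0,"dy": 0,"dz": 0,"rx": 0,"ry": 0,"rz": 0}])

```text
time: 22.62
tcp_pos: [564.8, -147.4, 51.3]
orientation: [[0.998, -0.064, 0.0], [-0.064, -0.998, 0.0], [0.0, -0.0, -1.0]]
wrist_force: [0.4, -0.5, -1.0]
gripper_width: 0.113
grip_force: 30.0
```

Request:
play_rows(series=[{"gripper": 0,"dx": 0,"dy": 0,"dz": 2,"rx": 0,"ry": 0,"rz": 0},{"gripper": 0,"dx": 0,"dy": 0,"dz": 6,"rx": 0,"ry": 0,"rz": 0},{"gripper": 0,"dx": 0,"dy": 0,"dz": 12,"rx": 0,"ry": 0,"rz": 0},{"gripper": 0,"dx": 0,"dy": 0,"dz": 22,"rx": 0,"ry": 0,"rz": 0},{"gripper": 0,"dx": 0,"dy": 0,"dz": 34,"rx": 0,"ry": 0,"rz": 0},{"gripper": 0,"dx": 0,"dy": 0,"dz": 48,"rx": 0,"ry": 0,"rz": 0},{"gripper": 0,"dx": 0,"dy": 0,"dz": 64,"rx": 0,"ry": 0,"rz": 0},{"gripper": 0,"dx": 0,"dy": 0,"dz": 80,"rx": 0,"ry": 0,"rz": 0},{"gripper": 0,"dx": 0,"dy": 0,"dz": 96,"rx": 0,"ry": 0,"rz": 0},{"gripper": 0,"dx": 0,"dy": 0,"dz": 110,"rx": 0,"ry": 0,"rz": 0}])

```text
time: 23.45
tcp_pos: [565.1, -147.7, 163.7]
orientation: [[0.998, -0.064, 0.002], [-0.064, -0.998, 0.0], [0.002, -0.0, -1.0]]
wrist_force: [-0.4, 0.3, -2.7]
gripper_width: 0.113
grip_force: 30.2
```

Request:
play_rows(series=[{"gripper": 0,"dx": 0,"dy": 0,"dz": 10,"rx": 0,"ry": 0,"rz": 0},{"gripper": 0,"dx": 0,"dy": 0,"dz": 20,"rx": 0,"ry": 0,"rz": 0},{"gripper": 0,"dx": 0,"dy": 0,"dz": 28,"rx": 0,"ry": 0,"rz": 0},{"gripper": 0,"dx": 0,"dy": 0,"dz": 34,"rx": 0,"ry": 0,"rz": 0},{"gripper": 0,"dx": 0,"dy": 0,"dz": 38,"rx": 0,"ry": 0,"rz": 0},{"gripper": 0,"dx": 0,"dy": 0,"dz": 40,"rx": 0,"ry": 0,"rz": 0},{"gripper": 0,"dx": 0,"dy": 0,"dz": 40,"rx": 0,"ry": 0,"rz": 0}])

```text
time: 24.03
tcp_pos: [564.8, -147.4, 201.4]
orientation: [[0.998, -0.064, -0.0], [-0.064, -0.998, 0.0], [-0.0, -0.0, -1.0]]
wrist_force: [0.3, 0.2, -2.6]
gripper_width: 0.109
grip_force: 30.1
```

```bash
python3 - <<'E'
from h import *
s=state(); print(s['tcp_pos'],s['q'].round(1),s['moment'],s['wrist_force'])
f,W=grab('scene','s4.png'); f,W=grab('top','t4.png')
E
```

```text
[ 564.79433813 -147.3585466   201.42532208] [-44.   20.7  69.1  94.7 -19.7  78.3 -65.7] [ 0.21795994  0.1239008  -0.0264236 ] [ 0.33842816  0.1502457  -2.62802355]
```

View pics/s4.png

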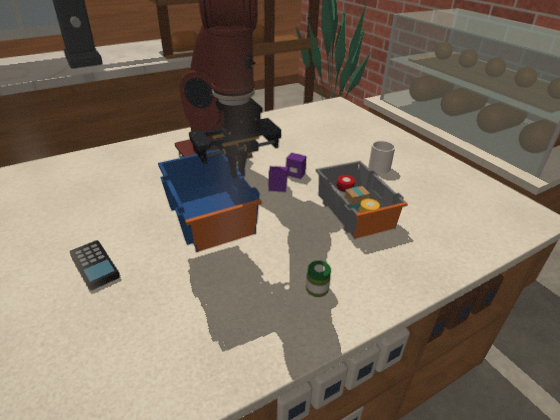

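The tote hangs level from the near panel, and the row in the grey tote is undisturbed. Next is the half turn while moving across.

Request:
play_rows(series=[{"gripper": 0,"dx": 0,"dy": 4,"dz": 0,"rx": 0,"ry": 0,"rz": 0.03},{"gripper": 0,"dx": 0,"dy": 11,"dz": 0,"rx": 0,"ry": 0,"rz": 0.09},{"gripper": 0,"dx": 0,"dy": 20,"dz": 0,"rx": 0,"ry": 0,"rz": 0.18},{"gripper": 0,"dx": 0,"dy": 30,"dz": 0,"rx": 0,"ry": 0,"rz": 0.28},{"gripper": 0,"dx": 0,"dy": 40,"dz": 0,"rx": 0,"ry": 0,"rz": 0.38},{"gripper": 0,"dx": 0,"dy": 50,"dz": 0,"rx": 0,"ry": 0,"rz": 0.48},{"gripper": 0,"dx": -1,"dy": 60,"dz": 0,"rx": 0,"ry": 0,"rz": 0.58},{"gripper": 0,"dx": -1,"dy": 70,"dz": 0,"rx": 0,"ry": 0,"rz": 0.68},{"gripper": 0,"dx": -2,"dy": 80,"dz": 0,"rx": 0,"ry": 0,"rz": 0.78},{"gripper": 0,"dx": -2,"dy": 90,"dz": 0,"rx": 0,"ry": 0,"rz": 0.88}])

```text
time: 24.97
tcp_pos: [562.3, -56.7, 201.0]
orientation: [[0.68, 0.733, -0.001], [0.733, -0.68, -0.0], [-0.001, -0.0, -1.0]]
wrist_force: [0.8, 0.3, -2.6]
gripper_width: 0.114
grip_force: 30.1
```

Request:
play_rows(series=[{"gripper": 0,"dx": 0,"dy": 10,"dz": 0,"rx": 0,"ry": 0,"rz": 0.1},{"gripper": 0,"dx": 0,"dy": 20,"dz": 0,"rx": 0,"ry": 0,"rz": 0.2},{"gripper": 0,"dx": 0,"dy": 30,"dz": 0,"rx": 0,"ry": 0,"rz": 0.3},{"gripper": 0,"dx": -1,"dy": 40,"dz": 0,"rx": 0,"ry": 0,"rz": 0.4},{"gripper": 0,"dx": -1,"dy": 50,"dz": 0,"rx": 0,"ry": 0,"rz": 0.5},{"gripper": 0,"dx": -1,"dy": 60,"dz": 0,"rx": 0,"ry": 0,"rz": 0.6},{"gripper": 0,"dx": -2,"dy": 70,"dz": 0,"rx": 0,"ry": 0,"rz": 0.7},{"gripper": 0,"dx": -2,"dy": 80,"dz": 0,"rx": 0,"ry": 0,"rz": 0.8},{"gripper": 0,"dx": -3,"dy": 90,"dz": 0,"rx": 0,"ry": 0,"rz": 0.9},{"gripper": 0,"dx": -3,"dy": 100,"dz": 0,"rx": 0,"ry": 0,"rz": 1.0}])

```text
time: 25.8
tcp_pos: [559.3, 43.2, 200.9]
orientation: [[-0.249, 0.969, -0.001], [0.969, 0.249, -0.001], [-0.0, -0.001, -1.0]]
wrist_force: [0.3, 0.0, -2.7]
gripper_width: 0.112
grip_force: 30.1
```

```bash
python3 - <<'E'
from h import *
s=state(); print(s['tcp_pos'],s['orientation'].round(3).tolist(),s['q'].round(1),s['moment'],s['wrist_force'])
E
```

```text
[559.28287061  43.19265312 200.946041  ] [[-0.249, 0.969, -0.001], [0.969, 0.249, -0.001], [-0.0, -0.001, -1.0]] [-50.4  10.   47.2  97.3  -7.5  76.1  12.6] [-0.1367198   0.18460254  0.03064033] [ 0.3242483   0.02060464 -2.73098578]
```

Request:
play_rows(series=[{"gripper": 0,"dx": 0,"dy": 10,"dz": 0,"rx": 0,"ry": 0,"rz": 0.1},{"gripper": 0,"dx": 0,"dy": 20,"dz": 0,"rx": 0,"ry": 0,"rz": 0.2},{"gripper": 0,"dx": -1,"dy": 30,"dz": 0,"rx": 0,"ry": 0,"rz": 0.3},{"gripper": 0,"dx": -1,"dy": 40,"dz": 0,"rx": 0,"ry": 0,"rz": 0.4},{"gripper": 0,"dx": -1,"dy": 50,"dz": 0,"rx": 0,"ry": 0,"rz": 0.5},{"gripper": 0,"dx": -2,"dy": 60,"dz": 0,"rx": 0,"ry": 0,"rz": 0.6},{"gripper": 0,"dx": -2,"dy": 70,"dz": 0,"rx": 0,"ry": 0,"rz": 0.7},{"gripper": 0,"dx": -2,"dy": 80,"dz": 0,"rx": 0,"ry": 0,"rz": 0.8},{"gripper": 0,"dx": -3,"dy": 90,"dz": 0,"rx": 0,"ry": 0,"rz": 0.9},{"gripper": 0,"dx": -3,"dy": 98,"dz": 0,"rx": 0,"ry": 0,"rz": 0.98}])

```text
time: 26.63
tcp_pos: [556.3, 141.6, 200.8]
orientation: [[-0.943, 0.332, -0.001], [0.332, 0.943, -0.001], [0.0, -0.001, -1.0]]
wrist_force: [-0.0, -0.1, -2.4]
gripper_width: 0.109
grip_force: 30.2
```

Request:
play_rows(series=[{"gripper": 0,"dx": 0,"dy": 7,"dz": 0,"rx": 0,"ry": 0,"rz": 0.07},{"gripper": 0,"dx": 0,"dy": 12,"dz": 0,"rx": 0,"ry": 0,"rz": 0.13},{"gripper": 0,"dx": -0.5,"dy": 16,"dz": 0,"rx": 0,"ry": 0,"rz": 0.17},{"gripper": 0,"dx": -0.5,"dy": 17.7,"dz": -5,"rx": 0,"ry": 0,"rz": 0.198},{"gripper": 0,"dx": -0.5,"dy": 17.7,"dz": -10,"rx": 0,"ry": 0,"rz": 0.198},{"gripper": 0,"dx": -0.5,"dy": 17.7,"dz": -14,"rx": 0,"ry": 0,"rz": 0.198},{"gripper": 0,"dx": -0.5,"dy": 17.7,"dz": -17,"rx": 0,"ry": 0,"rz": 0.198},{"gripper": 0,"dx": -0.5,"dy": 17.7,"dz": -17,"rx": 0,"ry": 0,"rz": 0.198},{"gripper": 0,"dx": -0.5,"dy": 17.7,"dz": -17,"rx": 0,"ry": 0,"rz": 0.198}])

```text
time: 27.38
tcp_pos: [556.2, 158.1, 184.2]
orientation: [[-0.989, 0.148, -0.0], [0.148, 0.989, -0.0], [0.0, -0.0, -1.0]]
wrist_force: [0.8, 0.3, -2.5]
gripper_width: 0.109
grip_force: 30.2
```

```bash
python3 - <<'E'
from h import *
s=state(); o=s['orientation'];print(s['tcp_pos'],o.round(3).tolist(),np.degrees(np.arctan2(o[1,1],o[0,1])),s['q'].round(1),s['wrist_force'])
for k in range(2):
  f,W=grab('top','t5.png' if k==0 else None); 
  m=(W[...,2]>200)&(W[...,2]<300)&(W[...,0]>400)&(W[...,0]<740)&(W[...,1]>80)&(W[...,1]<380)
  P=W[m]; 
  H=cv2.cvtColor(f,cv2.COLOR_RGB2HSV); hh=H[m]
  col=(hh[:,1]>120)&(((hh[:,0]>95)&(hh[:,0]<130))|((hh[:,0]<18)))
  print(len(P),col.sum()); Q=P[col]; zt=np.percentile(Q[:,2],98);print(zt)
  T=Q[Q[:,2]>zt-9]; print(rect(T)); A=np.c_[T[:,:2]-T[:,:2].mean(0),np.ones(len(T))]; print('tilt',np.linalg.lstsq(A,T[:,2],rcond=None)[0])
f,W=grab('scene','s5.png')
E
```

```text
[556.18577313 158.09014884 184.1560741 ] [[-0.989, 0.148, -0.0], [0.148, 0.989, -0.0], [0.0, -0.0, -1.0]] 81.49790953874498 [-50.7  11.9  35.5  96.   -7.1  74.4  67.6] [ 0.75337564  0.33709613 -2.48828796]
347 239
229.545258635304
(array([564.8, 233.5]), array([ 61.7, 292.5]), 50.1)
tilt [-4.77385997e-03 -2.20492193e-02  2.25540346e+02]
351 243
229.7304713570261
(array([564.9, 233.6]), array([ 63.9, 292.3]), 50.6)
tilt [-2.54292044e-02 -4.28911294e-02  2.25700212e+02]
```

View pics/t5.png

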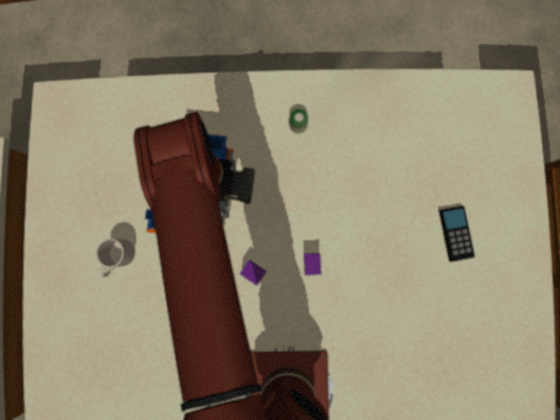

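View pics/s5.png

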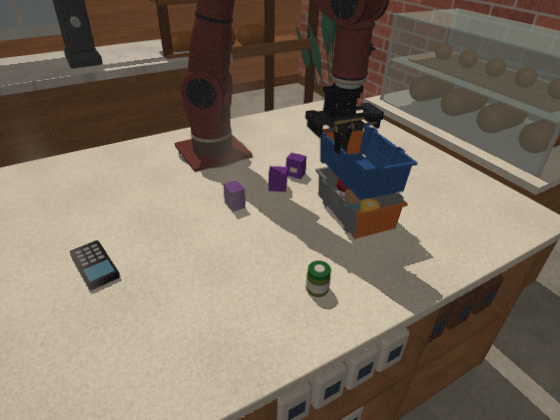

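Blue is over grey, and in the scene view its orange end is at the far end (345,140), so it's turned end for end. Next I'll check the alignment from the scene camera.

```bash
cat >> h.py <<'E'
def ends(P,c,yaw):
    a=np.radians(yaw); ex=np.array([np.cos(a),np.sin(a)]); ey=np.array([-ex[1],ex[0]])
    q=P[:,:2]-c; return q@ex,q@ey
E
python3 - <<'E'
from h import *
d=np.load('/tmp/scene0.npz'); f0,W0=d['f'],d['W']
d=np.load('/tmp/t2.npz'); 
f,W=grab('scene')
P,C=tops(W,f,(310,420,120,215),(170,245))
H=cv2.cvtColor(C[None],cv2.COLOR_RGB2HSV)[0]
col=(H[:,1]>100)&(((H[:,0]>95)&(H[:,0]<130))|(H[:,0]<15)); P=P[col]
print(np.percentile(P[:,2],[50,90,95,98,99.5]))
T=P[(P[:,2]>219)&(P[:,2]<240)]
G,_=tops(W0,f0,(315,405,158,235),(86,106))
B,_=tops(W0,f0,(165,262,198,295),(86,106))
for n,Q,c,y in (('blue now',T,(567.8,233.7),-8.6),('grey',G,(567.8,234.1),-8.6),('blue0',B,(559.4,-223.8),-3.9)):
    x,yy=ends(Q,np.array(c),y)
    print(n,len(Q),rect(Q),'x',np.percentile(x,[0,.5,2,98,99.5,100]).round(1),'y',np.percentile(yy,[0,.5,2,98,99.5,100]).round(1))
    for lo,hi in ((-130,-90),(90,130)):
        m=(x>lo)&(x<hi); print('  zmed x',lo,np.median(Q[m,2]), m.sum())
    for s in (-1,1):
        m=(s*yy>60)&(abs(x)>40)
        # side rim line
        if m.sum()>20: k=np.polyfit(x[m],yy[m],1); print('  side',s,k.round(3),m.sum(),np.median(Q[m,2]))
    for s in (-1,1):
        m=(s*x>105)&(abs(yy)<60)
        if m.sum()>10: k=np.polyfit(yy[m],x[m],1); print('  end',s,k.round(3),m.sum(),np.median(Q[m,2]))
E
```

```text
[202.12385057 225.33496161 226.93024495 228.04388404 229.11451191]
blue now 669 (array([569. , 230.4]), array([178.6, 259.9]), 81.7) x [-128.  -120.6 -102.2  129.9  130.8  131.7] y [-92.5 -92.1 -91.2  84.5  85.6  86.4]
  zmed x -130 223.26127307551775 36
  zmed x 90 225.11537621134408 276
  side -1 [ 2.8000e-02 -8.1312e+01] 207 226.22448219943675
  side 1 [-1.6000e-02  7.4665e+01] 140 223.24403078829954
  end 1 [1.00000e-03 1.26802e+02] 170 225.15689717446304
grey 872 (array([568.7, 232.1]), array([181.5, 263. ]), 81.9) x [-130.3 -127.  -125.2  130.5  131.5  132.7] y [-93.  -90.9 -89.6  85.3  86.6  89.7]
  zmed x -130 92.67338737710742 203
  zmed x 90 93.42316231900382 243
  side -1 [-8.0000e-03 -7.8841e+01] 206 93.14731300909133
  side 1 [5.0000e-03 7.4494e+01] 202 92.92992178401992
  end -1 [ 2.00000e-03 -1.19862e+02] 125 92.28809611884277
  end 1 [6.00000e-03 1.27434e+02] 152 93.34856955109554
blue0 1232 (array([ 562.1, -224.7]), array([176. , 259.7]), 86.2) x [-127.  -124.8 -123.2  130.7  131.6  132.5] y [-88.8 -88.3 -86.4  84.   86.   87.4]
  zmed x -130 93.11117753258878 279
  zmed x 90 95.24062746786831 402
  side -1 [-1.0000e-03 -7.6205e+01] 284 95.2987445757451
  side 1 [7.0000e-03 7.3943e+01] 260 93.60875511109913
  end -1 [ 6.0000e-03 -1.1825e+02] 195 92.51050431726526
  end 1 [-1.10000e-02  1.27399e+02] 270 94.96931579990817
```

Request:
play_rows(series=[{"gripper": 0,"dx": 0.5,"dy": 0.6,"dz": -5,"rx": 0,"ry": 0,"rz": 0},{"gripper": 0,"dx": 0.5,"dy": 0.6,"dz": -12,"rx": 0,"ry": 0,"rz": 0},{"gripper": 0,"dx": 0.5,"dy": 0.6,"dz": -20,"rx": 0,"ry": 0,"rz": 0},{"gripper": 0,"dx": 0.5,"dy": 0.6,"dz": -27,"rx": 0,"ry": 0,"rz": 0},{"gripper": 0,"dx": 0.5,"dy": 0.6,"dz": -32,"rx": 0,"ry": 0,"rz": 0},{"gripper": 0,"dx": 0.5,"dy": 0.6,"dz": -35,"rx": 0,"ry": 0,"rz": 0},{"gripper": 0,"dx": 0.5,"dy": 0.6,"dz": -37,"rx": 0,"ry": 0,"rz": 0},{"gripper": 0,"dx": 0.5,"dy": 0.6,"dz": -39,"rx": 0,"ry": 0,"rz": 0},{"gripper": 0,"dx": 0.5,"dy": 0.6,"dz": -40,"rx": 0,"ry": 0,"rz": 0},{"gripper": 0,"dx": 0.5,"dy": 0.6,"dz": -40,"rx": 0,"ry": 0,"rz": 0}])

```text
time: 28.42
tcp_pos: [557.2, 158.9, 144.6]
orientation: [[-0.989, 0.147, 0.001], [0.147, 0.989, 0.0], [-0.001, 0.0, -1.0]]
wrist_force: [1.2, 0.1, -1.1]
gripper_width: 0.111
grip_force: 30.2
```

Request:
play_rows(series=[{"gripper": 0,"dx": 0,"dy": 0,"dz": -1,"rx": 0,"ry": 0,"rz": 0},{"gripper": 0,"dx": 0,"dy": 0,"dz": -2,"rx": 0,"ry": 0,"rz": 0},{"gripper": 0,"dx": 0,"dy": 0,"dz": -3,"rx": 0,"ry": 0,"rz": 0},{"gripper": 0,"dx": 0,"dy": 0,"dz": -4,"rx": 0,"ry": 0,"rz": 0},{"gripper": 0,"dx": 0,"dy": 0,"dz": -4.5,"rx": 0,"ry": 0,"rz": 0},{"gripper": 0,"dx": 0,"dy": 0,"dz": -4.5,"rx": 0,"ry": 0,"rz": 0}])

```text
time: 28.92
tcp_pos: [556.5, 158.8, 139.5]
orientation: [[-0.989, 0.147, -0.001], [0.147, 0.989, -0.0], [0.001, -0.0, -1.0]]
wrist_force: [-0.9, -0.6, -2.1]
gripper_width: 0.108
grip_force: 30.0
```

Request:
play_rows(series=[{"gripper": 0,"dx": 0,"dy": 0,"dz": -0.7,"rx": 0,"ry": 0,"rz": 0},{"gripper": 0,"dx": 0,"dy": 0,"dz": -1.4,"rx": 0,"ry": 0,"rz": 0},{"gripper": 0,"dx": 0,"dy": 0,"dz": -2,"rx": 0,"ry": 0,"rz": 0},{"gripper": 0,"dx": 0,"dy": 0,"dz": -2,"rx": 0,"ry": 0,"rz": 0}])

```text
time: 29.25
tcp_pos: [556.8, 158.7, 138.4]
orientation: [[-0.989, 0.148, 0.0], [0.148, 0.989, 0.0], [-0.0, 0.0, -1.0]]
wrist_force: [-2.9, -2.0, 4.2]
gripper_width: 0.111
grip_force: 30.0
```

```bash
python3 - <<'E'
from h import *
s=state();print(s['tcp_pos'],s['wrist_force'],s['moment'])
f,W=grab('scene')
c=f[110:260,290:440]; cv2.imwrite('pics/s6.png',cv2.resize(cv2.cvtColor(c,cv2.COLOR_RGB2BGR),(600,600),interpolation=cv2.INTER_CUBIC))
E
```

```text
[556.83847735 158.73235356 138.36931347] [-2.94245214 -2.00661723  4.19196825] [-0.47318787  0.47072104 -0.02594276]
```

View pics/s6.png

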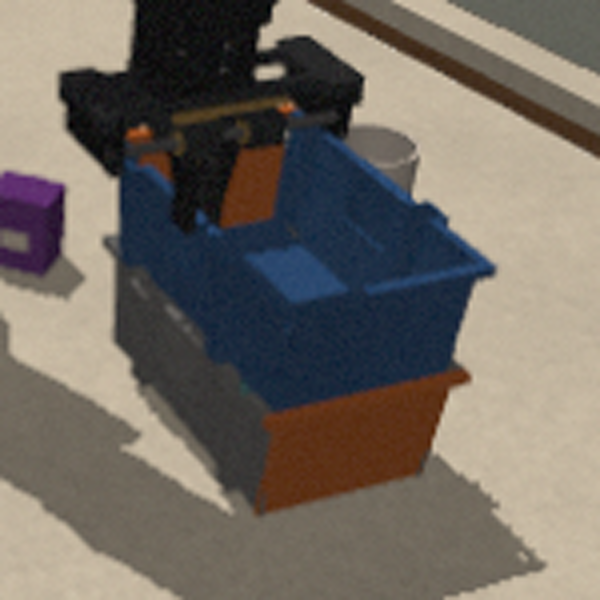

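In the crop the blue tote sits level on the grey rim, with its plain end above the grey orange end. The height matches (origin about 87 mm) and there is contact force, so I'll release.

Request:
play_rows(series=[{"gripper": 0,"dx": 0,"dy": 0,"dz": 0.5,"rx": 0,"ry": 0,"rz": 0},{"gripper": 0.3,"dx": 0,"dy": 0,"dz": 0.5,"rx": 0,"ry": 0,"rz": 0},{"gripper": 0.6,"dx": 0,"dy": 0,"dz": 0.5,"rx": 0,"ry": 0,"rz": 0},{"gripper": 0.6,"dx": 0,"dy": 0,"dz": 0.5,"rx": 0,"ry": 0,"rz": 0},{"gripper": 0.6,"dx": 0,"dy": 0,"dz": 0.5,"rx": 0,"ry": 0,"rz": 0},{"gripper": 0.6,"dx": 0,"dy": 0,"dz": 0.5,"rx": 0,"ry": 0,"rz": 0},{"gripper": 0.6,"dx": 0,"dy": 0,"dz": 0.5,"rx": 0,"ry": 0,"rz": 0}])

```text
time: 29.88
tcp_pos: [556.8, 159.1, 138.3]
orientation: [[-0.989, 0.147, -0.0], [0.147, 0.989, -0.0], [0.0, -0.0, -1.0]]
wrist_force: [-0.2, 0.0, 0.4]
gripper_width: 0.48
grip_force: 0.0
```

Request:
play_rows(series=[{"gripper": 0.6,"dx": 0,"dy": 0,"dz": 5,"rx": 0,"ry": 0,"rz": 0},{"gripper": 0.6,"dx": 0,"dy": 0,"dz": 20,"rx": 0,"ry": 0,"rz": 0},{"gripper": 0.6,"dx": 0,"dy": 0,"dz": 45,"rx": 0,"ry": 0,"rz": 0},{"gripper": 0.6,"dx": 0,"dy": 0,"dz": 70,"rx": 0,"ry": 0,"rz": 0},{"gripper": 0.6,"dx": 0,"dy": 0,"dz": 100,"rx": 0,"ry": 0,"rz": 0},{"gripper": 0.6,"dx": 0,"dy": -40,"dz": 110,"rx": 0,"ry": 0,"rz": 0},{"gripper": 0.6,"dx": 0,"dy": -80,"dz": 110,"rx": 0,"ry": 0,"rz": 0},{"gripper": 0.6,"dx": 0,"dy": -120,"dz": 110,"rx": 0,"ry": 0,"rz": 0},{"gripper": 0.6,"dx": 0,"dy": -160,"dz": 110,"rx": 0,"ry": 0,"rz": 0},{"gripper": 0.6,"dx": 0,"dy": -200,"dz": 110,"rx": 0,"ry": 0,"rz": 0}])

```text
time: 30.72
tcp_pos: [556.5, -42.9, 249.1]
orientation: [[-0.989, 0.147, 0.001], [0.147, 0.989, 0.001], [-0.001, 0.001, -1.0]]
wrist_force: [0.4, 0.2, 0.7]
gripper_width: 0.601
grip_force: 0.0
```

Request:
play_rows(series=[{"gripper": 0.6,"dx": 0,"dy": -40,"dz": 0,"rx": 0,"ry": 0,"rz": 0},{"gripper": 0.6,"dx": 0,"dy": -60,"dz": 0,"rx": 0,"ry": 0,"rz": 0},{"gripper": 0.6,"dx": 0,"dy": -60,"dz": 0,"rx": 0,"ry": 0,"rz": 0},{"gripper": 0.6,"dx": 0,"dy": -60,"dz": 0,"rx": 0,"ry": 0,"rz": 0},{"gripper": 0.6,"dx": 0,"dy": -60,"dz": 0,"rx": 0,"ry": 0,"rz": 0},{"gripper": 0.6,"dx": 0,"dy": -60,"dz": 0,"rx": 0,"ry": 0,"rz": 0}])

```text
time: 31.22
tcp_pos: [557.0, -99.4, 248.3]
orientation: [[-0.989, 0.145, -0.0], [0.145, 0.989, 0.0], [0.0, 0.0, -1.0]]
wrist_force: [0.4, 0.6, -0.1]
gripper_width: 0.598
grip_force: 0.0
```

```bash
python3 - <<'E'
from h import *
s=state();print(s['time'],s['tcp_pos'],s['wrist_force'])
f,W=grab('top'); P,C=tops(W,f,(140,250,110,260),(172,196)); print(rect(P),len(P),np.median(P[:,2]))
c=P.mean(0);print('tilt',np.linalg.lstsq(np.c_[P[:,:2]-c[:2],np.ones(len(P))],P[:,2],rcond=None)[0])
a=f[110:260,140:290]
f,W=grab('scene'); b=f[110:260,290:440]
cv2.imwrite('pics/s7.png',cv2.resize(cv2.cvtColor(np.hstack([a,b]),cv2.COLOR_RGB2BGR),(800,400)))
E
```

```text
31.2167 [557.02553195 -99.38061432 248.33799808] [ 0.41635691  0.64663336 -0.067083  ]
(array([566.6, 232.1]), array([179.8, 256.9]), 81.8) 1234 181.30505076495155
tilt [-4.28086831e-03 -4.32229230e-03  1.80798638e+02]
```

View pics/s7.png

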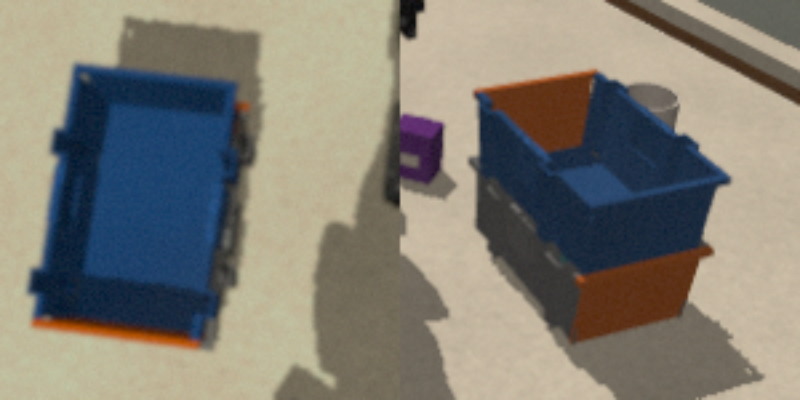

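The stack is level. The rim height measures 181 mm against 182 expected, blue's orange end is over the grey plain end, and the arm is clear, so I'm handing in.

```bash
python3 -c "
from rig import workorder; print(workorder.sign_off())"
```

```text
the job is handed in; nothing more can be done
None
```

The job is handed in at about 31 s: honey jar, carton and jam jar stand in a row in the grey tote, the blue tote is stacked on it end for end and level, and everything is released; no verdict came back.

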